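# Register the brass sample bar in the measuring jig

### The job

Square the brass sample bar up in the corner of the blue measuring jig: push its long side against the long steel stop first, then slide it along that stop until its end meets the short stop. Push it along the plate without lifting it off, leave it lying flat against both stops and let go; do not disturb the aluminium bar or the flask.

Things in the scene. Friction and masses are not known exactly. Their poses are not given: they have to be found in the camera images.
- brass_bar: Yellow brass block 90 mm long (its y axis), 36 mm wide (x), 25 mm high (z), about 0.65 kg, two thin dark lines round it near the ends. Origin: centre of its underside. Lies loose and flat on the blue plate, within 15 deg of parallel to the long stop; either end may meet the short stop. Sliding friction some 2 to 8 N.
- stops: Bright steel L, strips 14 mm thick, 10 mm tall, on a fixed blue plate (270 x 360 mm, top 10 mm above the bench, yaw up to 17 deg). Origin: inner corner, at the plate's top. Long stop (far from robot, dark scale marks): inner face x = 0, runs 306 mm along -y. Short stop: inner face y = 0, runs 120 mm along -x. Bar fully home: its origin at x = -18, y = -45 mm, long axis along y.
- alu_bar: Silver-grey aluminium sample bar, the same shape and size as the brass one (90 x 36 x 25 mm, long along y, origin at the centre of its underside), lying loose on the same plate; the two bars swap places from run to run. To be left alone.
- flask: Loose conical glass flask with blue contents, 80 mm across the foot and 125 mm tall, upright on the bench beside the jig, beyond the short stop. Origin: centre of its underside. To be left alone.
Not all that is in view belongs to the job. Several things have the shape of the brass_bar; the one meant has the colours described above.

How it is judged:
On the way, in this order (a step that is already met when the one before it is completed fails the run):
1. the brass bar's long side is pushed against the long stop, within 10 mm and 10 degrees, with contact, while its end is still more than 10 mm short of the short stop (x of brass_bar in the frame of stops above -0.028 m and angle between the y axis of brass_bar and the y axis of stops, either way round below 0.175 rad and contact force between brass_bar and stops above 0.3 N and z of brass_bar in the frame of stops below 0.006 m and not (y of brass_bar in the frame of stops above -0.055 m)), for 0.1 s.
2. the brass bar touches the stops with its end within 10 mm of the short stop, its long side still within 10 mm of the long stop and within 10 degrees (x of brass_bar in the frame of stops above -0.028 m and y of brass_bar in the frame of stops above -0.055 m and angle between the y axis of brass_bar and the y axis of stops, either way round below 0.175 rad and contact force between brass_bar and stops above 0.3 N and z of brass_bar in the frame of stops below 0.006 m), for 0.1 s.
At the end, for the whole second after the job is handed in: The brass bar lies flat on the plate in the corner of the stops, at rest: its long side within 10 mm of the long stop, its end within 10 mm of the short stop, parallel to the long stop within 10 degrees (x of brass_bar in the frame of stops between -0.028 and -0.012 m and y of brass_bar in the frame of stops between -0.055 and -0.039 m and angle between the y axis of brass_bar and the y axis of stops, either way round below 0.175 rad and z of brass_bar in the frame of stops below 0.006 m and angle between brass_bar's own z axis and vertical below 0.1 rad and linear speed of brass_bar below 0.01 m/s); the robot touches nothing.
It fails at once if the brass bar is lifted off the plate by more than 15 mm (z of brass_bar in the frame of stops above 0.015 m).
It fails at once if the aluminium bar is moved by more than 20 mm (distance of alu_bar from where it was at the start of the episode above 0.02 m).
It fails at once if the flask is moved by more than 20 mm or tipped (distance of flask from where it was at the start of the episode above 0.02 m or angle between flask's own z axis and vertical above 0.3 rad).
It also fails if it takes over 48 s, if anything falls off the work surface, if the arm or the gripper's body presses on something with over 40 N, if the wrist force passes 120 N, or if a joint passes its speed limit or range.

### The arm

A 7-joint arm with a two-finger parallel gripper is mounted at the origin on the work surface. World frame = base frame: x ahead of the robot, y to its left, z up, the work surface at z = 0. Lengths are in m, angles in rad, forces in N, time in s.
With the tool pointing down it reaches from about 0.425 to 0.925 m from the base axis. Payload 6.8 kg.
Tool frame: the origin (TCP) lies on the mounting face of the last link; the fingertips stand 173 mm ahead of it and the grasp point (between the pads) lies 155 mm ahead of it; z points along the fingers, y is the line along which they close (so a half turn about z gives the same grasp; the last joint's range is limited). The gripper opens to 85 mm and grips with 20 to 120 N. Pads are 22 mm wide; open, the fingers measure 114 mm over their backs; the gripper's body (76 mm by 85 mm) begins 54 mm behind the grasp point. The pads swing forward as they close: fully open they stand 13 mm farther back than shut.
Start: joints at [-1.358, 0.477, 0.022, 1.555, -0.011, 1.109, -0.083], TCP at [0.213, 0.641, 0.405] pointing down, gripper open.
Joint ranges: [-2.96, 2.96], [-0.34, 2.1], [-1.41, 1.46], [0.24, 2.44], [-1.37, 4.51], [0.17, 1.92], [-2.96, 2.96]. Speed limits (rad/s): [2.39, 2.39, 3.14, 3.14, 3.14, 3.14, 3.14].

### API

Orientations are given as a rotation vector (axis times angle).
In Python, from bench import r gives the robot as it stands.
- The arm moves only by the tool arm_command, never from a script. Its argument "plan" is a list of rows, each an object of numbers: "claw": the closure, from 0 (fully open) to 1 (shut); "tx", "ty", "tz": the shift along the tool's x, y, z in m; "ax", "ay", "az": the turn, a rotation vector about the tool's x, y, z in degrees. A call has exactly 10 rows; each row shifts and turns the commanded pose from where the row before left it, along the tool's axes as they then stand; what a row does not reach is not made up. A row lasts 1/12 s, in which the tool goes at most 41.7 mm and 7.16 degrees, less where a joint would pass 70% of its speed; a pose out of reach is approached as far as the arm can. A call is refused whole if a number of a shift passes 0.0417 or a number of a turn 7.16, either way. A call with a gripper value outside its range is refused whole. The fingers move at their own pace and stop on an object; "squeeze" is the grip in N (left out, the last holds). Time passes only in rows, so rows that do not move let the fingers close, or fill a call up. It gives the time, the measured TCP pose, the force, the opening and the grip force at its end, in the units of the state.
- r.get_obs(): the state, without advancing time (a new reading comes with each control period).
- r.grab_frame(name): name is "scene" or "top" or "wrist"; returns the picture (420x560x3 uint8, red, green, blue); there is no depth.
- r.camera_model(name): a dict with "fx", "fy", "cx", "cy" (pixels), "k1" (the pictures are not rectified: a ray, as slopes to the right and down, at radius r is drawn at 1 + k1 r^2 times it, then the intrinsics apply), "position" and "orientation" of the camera in the world; the wrist camera has in their place "tool_from_camera" (4x4, takes a point from camera to tool coordinates, whose origin is the TCP and whose axes are the flange's). Camera axes: x right, y up, looking along -z (the intrinsics and any distortion apply to the point x, -y, -z); pixel columns grow to the right and rows downward; lengths in m; the calibration is good to about 2 mm. A picture is of the moment at which its call begins: read the wrist's pose just before it. camera_model takes no time and is no camera call.
- r.hand_in(): hands the job in; it is judged then, once.
Trained networks look in the newest picture that a camera, given by its name, has taken for a name from the list of things; names that differ only in an ending like _2 or _b are one class to them, and where a whole thing is asked for, a point or a joint stands for the part that bears it (a point fixed in the world has none). Each returns a list of dicts, best first, with "confidence" (0 to 1); they miss things now and then, are a little off and sometimes report something else, mostly with a low value. They report only what shows in the picture. A call takes as long as a camera call. They do not tell look-alikes from the thing itself.
- r.boxes_of(target, camera): "location" ([x, y, z] in m, in the coordinates of the camera as it stood for that picture, good to about 4 mm: the middle of the surface that is visible of it).
- r.tip_of(target, camera): "location" ([x, y, z] in m, in the coordinates of the camera as it stood for that picture, good to about 4 mm: a listed point, or the origin of a listed thing).
The state is a dict: "clock": time; "joints": joint angles; "qvel": joint speeds; "tau": joint torques, N m; "tcp_pos": TCP position; "orientation": TCP orientation; "contact_force": force on the tool from outside, world axes, zero at the start; "moment": the same for the moment, N m; "grip_width": finger opening in m; "gripper_force": force on a finger pad.
Only numpy, scipy, OpenCV 4.12 (cv2) and the standard library are available. Lean on these libraries where they do the work, as an engineer would, in place of code of your own. Each camera call takes 0.05 s, during which the arm holds its last target. There are 200 camera calls.

## Working session

There is one attempt and no reset: what is moved stays moved. The work goes in short steps, Python scripts to look and compute and a tool call to move; the robot and the scene stay as the last step left them, time stands still between calls to the robot, and variables do not carry over. Pictures are saved under pics/ and viewed, at most 10 in all, crops included, and the job is handed in when it is done.

Besides the shell and the picture viewer there is one more tool, called after "Request:" as name(argument=value, ...), one argument or row to a line, values as JSON. arm_command: Moves the arm, as the interface text tells. Its arguments: {"type":"object","properties":{"plan":{"type":"array","items":{"type":"object","properties":{"claw":{"type":"number"},"tx":{"type":"number"},"ty":{"type":"number"},"tz":{"type":"number"},"ax":{"type":"number"},"ay":{"type":"number"},"az":{"type":"number"}}}},"squeeze":{"type":"number"}},"required":["plan"]}

```bash
mkdir -p pics; ls; cat > h.py <<'E'
import numpy as np,cv2
from bench import r
from scipy.spatial.transform import Rotation as R
def cam(n):
    m=r.camera_model(n)
    if 'position' in m:
        o=np.array(m['orientation'],float)
        Rm=R.from_rotvec(o).as_matrix() if o.shape==(3,) else o
        return m,Rm,np.array(m['position'])
    s=r.get_obs();T=np.array(m['tool_from_camera'])
    Rt=R.from_rotvec(s['orientation']).as_matrix()
    return m,Rt@T[:3,:3],Rt@T[:3,3]+s['tcp_pos']
def px2w(c,uv,z):
    m,Rm,p=c
    x=(uv[0]-m['cx'])/m['fx'];y=(uv[1]-m['cy'])/m['fy'];a,b=x,y
    for _ in range(20):
        k=1+m['k1']*(a*a+b*b);a,b=x/k,y/k
    d=Rm@np.array([a,-b,-1]);return p+d*(z-p[2])/d[2]
def w2px(c,P):
    m,Rm,p=c;q=Rm.T@(np.array(P)-p);a,b=q[0]/-q[2],-q[1]/-q[2];k=1+m['k1']*(a*a+b*b)
    return np.array([m['fx']*a*k+m['cx'],m['fy']*b*k+m['cy']])
def save(n,img): cv2.imwrite('pics/'+n,img[:,:,::-1])
E
python3 - <<'E'
from h import *
print(r.camera_model('top'),r.camera_model('scene'))
s=r.get_obs();print(s['tcp_pos'],s['orientation'],s['contact_force'],s['clock'])
for n in ['top','scene']:
    save(n+'.png',r.grab_frame(n));m,Rm,p=cam(n)
    for t in ['brass_bar','stops','alu_bar','flask']:
        for d in r.tip_of(t,n)[:4]: 
            w=Rm@np.array(d['location'])+p;print(n,t,d['confidence'],w.round(3),w2px((m,Rm,p),w).round())
E
```

```text
pics
{'fx': 426.0230399122395, 'fy': 426.0230399122395, 'cx': 285.7368759870958, 'cy': 205.2076228186533, 'k1': 0.04570936084270043, 'position': array([0.3747095 , 0.10268193, 0.8690935 ]), 'orientation': array([ 0.12648325, -0.06900685, -1.59415807])} {'fx': 446.6205585019767, 'fy': 446.6205585019767, 'cx': 285.91443225654115, 'cy': 206.08988880382148, 'k1': -0.03835155684127924, 'position': array([ 0.86102651, -0.12283676,  0.66376896]), 'orientation': array([0.57066865, 0.29898141, 0.93961266])}
[0.21274549 0.64030955 0.40372366] [-5.01709368e-01 -3.10109833e+00  2.85034380e-03] [-1.08163302  0.59892655 -0.19895905] 0.0
top brass_bar 0.74 [0.486 0.078 0.01 ] [312. 203.]
top brass_bar 0.65 [ 0.29   0.191 -0.001] [259. 302.]
top stops 0.75 [0.617 0.192 0.009] [256. 142.]
top alu_bar 0.85 [ 0.539 -0.098  0.011] [399. 174.]
scene brass_bar 0.81 [0.49  0.082 0.006] [262. 228.]
scene brass_bar 0.74 [0.289 0.196 0.002] [256. 135.]
scene stops 0.74 [0.614 0.191 0.017] [357. 245.]
scene alu_bar 0.77 [ 0.535 -0.1    0.019] [178. 299.]
scene flask 0.83 [ 0.522  0.311 -0.002] [373. 185.]
```

View pics/top.png

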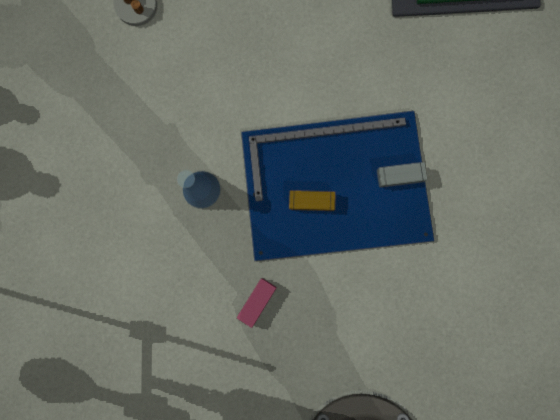

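View pics/scene.png

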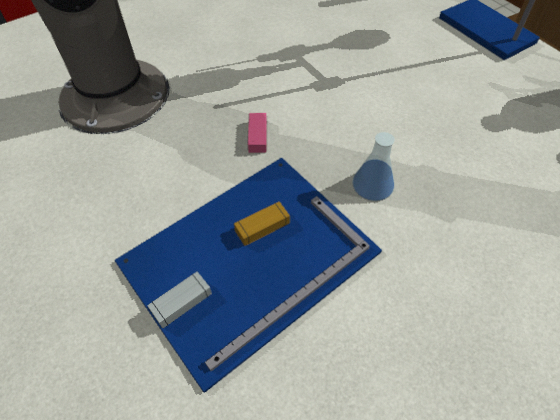

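Top picture: the yellow brass block with dark end lines is at (312,201). Look-alikes are the pink block at (257,302) and the silver alu bar at (402,175). The L corner is near (256,140) and the flask at (201,189). I choose (312,201) and will check it with a crop and measurements.

```bash
python3 - <<'E'
from h import *
img=cv2.imread('pics/top.png')[:,:,::-1].copy();c=cam('top')
hsv=cv2.cvtColor(img,cv2.COLOR_RGB2HSV);H,S,V=cv2.split(hsv)
def big(m):
    cs,_=cv2.findContours(m.astype('uint8')*255,cv2.RETR_EXTERNAL,cv2.CHAIN_APPROX_NONE);return max(cs,key=cv2.contourArea)
win=np.zeros(H.shape,bool);win[105:265,235:440]=1
def rect(cnt,z):
    P=np.array([px2w(c,p[0],z)[:2] for p in cnt])*1000
    q=cv2.minAreaRect(P.astype('float32'));return [np.round(v,1) for v in q],cv2.boxPoints(q).round()
plate=big(win&(S>150)&(H>95)&(H<130));print('plate',rect(plate,.01))
br=big(win&(H>12)&(H<32)&(S>120)&(V>120));print('brass',rect(br,.035))
hull=np.zeros(H.shape,'uint8');cv2.fillConvexPoly(hull,cv2.convexHull(plate),1)
hull=cv2.erode(hull,np.ones((3,3)))
st=(hull>0)&(S<110);st[160:,300:]=0;st[150:,275:]=0
cnt=big(st)
pts=np.argwhere(st)[:,::-1]
W=np.array([px2w(c,p,.02)[:2] for p in pts])*1000
lng=W[(pts[:,0]>275)];sh=W[pts[:,1]>148]
for n,A in(('long',lng),('short',sh)):
    q=cv2.minAreaRect(A.astype('float32'));print(n,q,cv2.boxPoints(q).round())
crop=cv2.resize(img[105:265,235:440],None,fx=3.5,fy=3.5,interpolation=cv2.INTER_CUBIC);save('crop.png',crop)
E
```

```text
plate ([array([521.6,  31.8]), array([266.5, 356.6]), np.float64(5.0)], array([[ 373.,  198.],
       [ 404., -158.],
       [ 670., -134.],
       [ 639.,  221.]], dtype=float32))Traceback (most recent call last):
  File "<stdin>", line 11, in <module>
  File "<stdin>", line 5, in big
ValueError: max() iterable argument is empty
```

```bash
python3 - <<'E'
from h import *
img=cv2.imread('pics/top.png')[:,:,::-1].copy();c=cam('top')
hsv=cv2.cvtColor(img,cv2.COLOR_RGB2HSV);H,S,V=cv2.split(hsv);print(hsv[201,312],hsv[172,402],hsv[170,256],hsv[132,330])
I=img.astype(int)
def mar(m,z):
    n,l,s,_=cv2.connectedComponentsWithStats(m.astype('uint8'));k=1+s[1:,4].argmax();p=np.argwhere(l==k)[:,::-1]
    W=np.array([px2w(c,q,z)[:2] for q in p])*1000;q=cv2.minAreaRect(W.astype('float32'));print([np.round(v,1) for v in q],cv2.boxPoints(q).round().tolist())
win=np.zeros(H.shape,bool);win[180:220,280:345]=1
mar(win&(I[:,:,0]>I[:,:,2]+40),.035)
notblue=(I[:,:,2]-I[:,:,0]<45)
w=np.zeros(H.shape,bool);w[116:146,275:400]=1;mar(w&notblue,.02)
w=np.zeros(H.shape,bool);w[148:205,246:275]=1;mar(w&notblue,.02)
save('crop.png',cv2.resize(img[105:265,235:440],None,fx=3.5,fy=3.5,interpolation=cv2.INTER_CUBIC))
E
```

```text
[ 23 202 106] [ 69  16 112] [45  6 92] [75  6 89]
[array([488.1,  80.5]), array([88.6, 35.3]), np.float64(86.1)] [[467.0, 38.0], [503.0, 35.0], [509.0, 124.0], [473.0, 126.0]]
[array([633.3,  24.8]), array([ 21. , 255.5]), np.float64(4.8)] [[612.0, 151.0], [634.0, -103.0], [655.0, -102.0], [633.0, 153.0]]
[array([544.3, 190. ]), array([115.1,  21.8]), np.float64(3.7)] [[486.0, 197.0], [488.0, 175.0], [602.0, 183.0], [601.0, 205.0]]
```

View pics/crop.png

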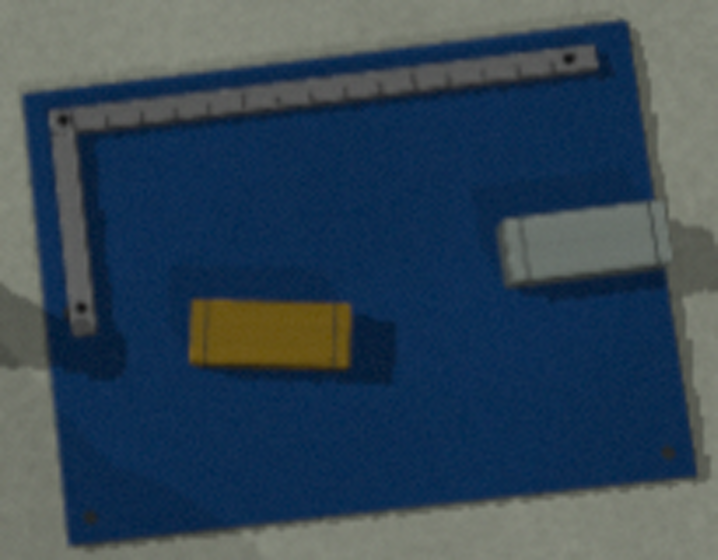

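The crop shows the yellow bar with dark end lines at crop (270,335), so the choice holds. In stop coordinates it is at about (-135,-99) mm with -9° yaw. The corner is at about (0.614,0.190) with a stop yaw of 4.9°. I will push with two part-open fingers against the near long side.

Request:
arm_command(
  plan=[
    {"az":-5.8,"claw":0.4},
    {"az":-5.8,"claw":0.4},
    {"az":-5.8,"claw":0.4},
    {"az":-5.8,"claw":0.4},
    {"tx":-0.03,"ty":-0.03,"claw":0.4},
    {"tx":-0.03,"ty":-0.035,"claw":0.4},
    {"tx":-0.03,"ty":-0.035,"claw":0.4},
    {"tx":-0.03,"ty":-0.035,"claw":0.4},
    {"tx":-0.03,"ty":-0.035,"claw":0.4},
    {"tx":-0.03,"ty":-0.035,"claw":0.4},
  ],
)

```text
invalid input at $.plan[0]: expected keys claw, tx, ty, tz, ax, ay, az
```

Request:
arm_command(
  plan=[
    {"ty":-0.036,"claw":0.4},
    {"ty":-0.036,"claw":0.4},
    {"ty":-0.036,"claw":0.4},
    {"ty":-0.036,"claw":0.4},
    {"ty":-0.036,"claw":0.4},
    {"ty":-0.036,"claw":0.4},
    {"ty":-0.036,"claw":0.4},
    {"ty":-0.036,"claw":0.4},
    {"ty":-0.036,"claw":0.4},
    {"ty":-0.036,"claw":0.4},
  ],
)

```text
invalid input at $.plan[0]: expected keys claw, tx, ty, tz, ax, ay, az
```

```bash
cat >> h.py <<'E'
O=np.array([.614,.1905]);a=np.radians(4.9);E=np.array([[np.cos(a),np.sin(a)],[-np.sin(a),np.cos(a)]])
def st():
    s=r.get_obs();M=R.from_rotvec(s['orientation']).as_matrix()
    print('t',round(s['clock'],2),'stop xy mm',(E@(s['tcp_pos'][:2]-O)*1000).round(1),'z',s['tcp_pos'][2].round(4),'tool y deg rel',np.degrees(np.arctan2(M[1,1],M[0,1])).round(2)-94.9,'tilt',M[:,2].round(3),'F',(E@s['contact_force'][:2]).round(1),s['contact_force'][2].round(1),'w',s['grip_width'])
E
python3 - <<'E'
from h import *
st();c=cam('wrist');save('w1.png',r.grab_frame('wrist'))
for t in ['brass_bar','stops']:
    for d in r.tip_of(t,'wrist')[:3]:
        w=c[1]@np.array(d['location'])+c[2];print(t,d['confidence'],w.round(3),E@(w[:2]-O)*1000)
E
```

```text
t 0.5 stop xy mm [-361.3  482.7] z 0.4047 tool y deg rel -23.28 tilt [-0.  0. -1.] F [0.8 0.4] -0.0 w 0.08583711559025438
```

View pics/w1.png

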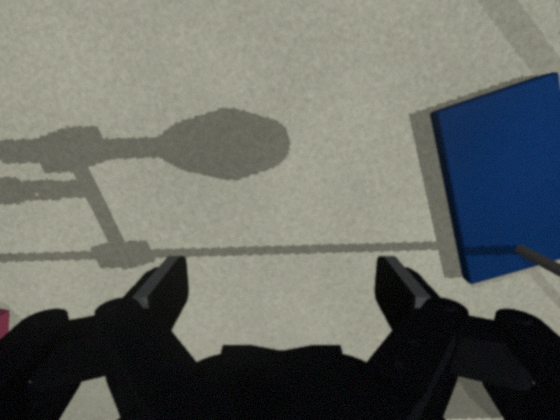

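The wrist view shows only bench, a spare blue pad at (500,170) and the open fingers, because the arm has not moved. Both move calls were refused since all keys are required.

Request:
arm_command(
  plan=[
    {"tx":0,"ty":0,"tz":0,"ax":0,"ay":0,"az":-5.8,"claw":0.4},
    {"tx":0,"ty":0,"tz":0,"ax":0,"ay":0,"az":-5.8,"claw":0.4},
    {"tx":0,"ty":0,"tz":0,"ax":0,"ay":0,"az":-5.8,"claw":0.4},
    {"tx":0,"ty":0,"tz":0,"ax":0,"ay":0,"az":-5.8,"claw":0.4},
    {"tx":-0.03,"ty":-0.035,"tz":0,"ax":0,"ay":0,"az":0,"claw":0.4},
    {"tx":-0.03,"ty":-0.035,"tz":0,"ax":0,"ay":0,"az":0,"claw":0.4},
    {"tx":-0.03,"ty":-0.035,"tz":0,"ax":0,"ay":0,"az":0,"claw":0.4},
    {"tx":-0.03,"ty":-0.035,"tz":0,"ax":0,"ay":0,"az":0,"claw":0.4},
    {"tx":-0.03,"ty":-0.035,"tz":0,"ax":0,"ay":0,"az":0,"claw":0.4},
    {"tx":-0.03,"ty":-0.035,"tz":0,"ax":0,"ay":0,"az":0,"claw":0.4},
  ],
)

```text
clock: 1.48
tcp_pos: [0.3921, 0.4635, 0.405]
orientation: [-0.132, 3.139, 0.001]
contact_force: [0.1, -0.5, 0.2]
grip_width: 0.0512
gripper_force: 0.0
```

Request:
arm_command(
  plan=[
    {"tx":0,"ty":-0.037,"tz":0,"ax":0,"ay":0,"az":0,"claw":0.4},
    {"tx":0,"ty":-0.037,"tz":0,"ax":0,"ay":0,"az":0,"claw":0.4},
    {"tx":0,"ty":-0.037,"tz":0,"ax":0,"ay":0,"az":0,"claw":0.4},
    {"tx":0,"ty":-0.037,"tz":0,"ax":0,"ay":0,"az":0,"claw":0.4},
    {"tx":0,"ty":-0.037,"tz":0,"ax":0,"ay":0,"az":0,"claw":0.4},
    {"tx":0,"ty":-0.037,"tz":0,"ax":0,"ay":0,"az":0,"claw":0.4},
    {"tx":0,"ty":-0.037,"tz":0,"ax":0,"ay":0,"az":0,"claw":0.4},
    {"tx":0,"ty":-0.037,"tz":0,"ax":0,"ay":0,"az":0,"claw":0.4},
    {"tx":0,"ty":-0.037,"tz":0,"ax":0,"ay":0,"az":0,"claw":0.4},
    {"tx":0,"ty":-0.037,"tz":0,"ax":0,"ay":0,"az":0,"claw":0.4},
  ],
)

```text
clock: 2.32
tcp_pos: [0.4218, 0.0946, 0.4051]
orientation: [-0.132, 3.138, 0.001]
contact_force: [0.5, -0.1, -0.3]
grip_width: 0.0514
gripper_force: 0.0
```

```bash
python3 - <<'E'
from h import *
st();c=cam('wrist');save('w2.png',r.grab_frame('wrist'))
for t in ['brass_bar','stops']:
    for d in r.tip_of(t,'wrist')[:3]:
        w=c[1]@np.array(d['location'])+c[2];print(t,d['confidence'],w.round(3),E@(w[:2]-O)*1000)
E
```

```text
t 2.32 stop xy mm [-199.7  -79.2] z 0.4051 tool y deg rel -0.0800000000000125 tilt [ 0.001  0.001 -1.   ] F [ 0.5 -0.1] -0.3 w 0.05136549601484878
brass_bar 0.92 [0.49  0.084 0.006] [-132.99724628  -95.45799138]
brass_bar 0.59 [ 0.292  0.2   -0.001] [-320.06735853   36.76250725]
stops 0.76 [0.612 0.194 0.009] [-1.3481302   3.35795249]
```

View pics/w2.png

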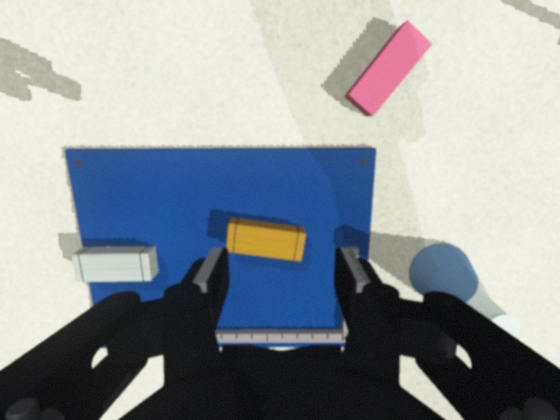

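The wrist view agrees with the earlier measurements: brass bar at (266,240), alu bar at (117,264), long stop at (280,337). I will lower beside the bar's near side.

Request:
arm_command(
  plan=[
    {"tx":-0.012,"ty":-0.018,"tz":0,"ax":0,"ay":0,"az":0,"claw":0.4},
    {"tx":0,"ty":0,"tz":0.03,"ax":0,"ay":0,"az":0,"claw":0.4},
    {"tx":0,"ty":0,"tz":0.03,"ax":0,"ay":0,"az":0,"claw":0.4},
    {"tx":0,"ty":0,"tz":0.03,"ax":0,"ay":0,"az":0,"claw":0.4},
    {"tx":0,"ty":0,"tz":0.03,"ax":0,"ay":0,"az":0,"claw":0.4},
    {"tx":0,"ty":0,"tz":0.03,"ax":0,"ay":0,"az":0,"claw":0.4},
    {"tx":0,"ty":0,"tz":0.03,"ax":0,"ay":0,"az":0,"claw":0.4},
    {"tx":0,"ty":0,"tz":0.02,"ax":0,"ay":0,"az":0,"claw":0.4},
    {"tx":0,"ty":0,"tz":0.01,"ax":0,"ay":0,"az":0,"claw":0.4},
    {"tx":0,"ty":0,"tz":0.005,"ax":0,"ay":0,"az":0,"claw":0.4},
  ],
)

```text
clock: 3.3
tcp_pos: [0.4352, 0.0805, 0.1884]
orientation: [0.134, -3.137, 0.0]
contact_force: [-0.4, -0.5, 0.2]
grip_width: 0.0511
gripper_force: 0.0
```

```bash
python3 -c "
from h import *
st()"
```

```text
t 3.3 stop xy mm [-187.5  -94.3] z 0.1884 tool y deg rel 0.009999999999990905 tilt [-0.002 -0.    -1.   ] F [-0.4 -0.5] 0.2 w 0.05105842092669719
```

Request:
arm_command(
  plan=[
    {"tx":-0.01,"ty":0,"tz":0,"ax":0,"ay":0,"az":0,"claw":0.4},
    {"tx":-0.01,"ty":0,"tz":0,"ax":0,"ay":0,"az":0,"claw":0.4},
    {"tx":-0.006,"ty":0,"tz":0,"ax":0,"ay":0,"az":0,"claw":0.4},
    {"tx":-0.006,"ty":0,"tz":0,"ax":0,"ay":0,"az":0,"claw":0.4},
    {"tx":-0.008,"ty":0,"tz":0,"ax":0,"ay":0,"az":0,"claw":0.4},
    {"tx":-0.01,"ty":0,"tz":0,"ax":0,"ay":0,"az":0,"claw":0.4},
    {"tx":-0.01,"ty":0,"tz":0,"ax":0,"ay":0,"az":0,"claw":0.4},
    {"tx":-0.01,"ty":0,"tz":0,"ax":0,"ay":0,"az":0,"claw":0.4},
    {"tx":-0.01,"ty":0,"tz":0,"ax":0,"ay":0,"az":0,"claw":0.4},
    {"tx":-0.01,"ty":0,"tz":0,"ax":0,"ay":0,"az":0,"claw":0.4},
  ],
)

```text
clock: 4.13
tcp_pos: [0.5255, 0.0871, 0.19]
orientation: [0.132, -3.137, -0.0]
contact_force: [-8.0, -0.2, 6.6]
grip_width: 0.0508
gripper_force: 4.2
```

```bash
python3 - <<'E'
from h import *
st();c=cam('scene');save('s2.png',r.grab_frame('scene'))
for t in ['brass_bar']:
    for d in r.tip_of(t,'scene')[:3]:
        w=c[1]@np.array(d['location'])+c[2];print(t,d['confidence'],w.round(3),E@(w[:2]-O)*1000)
E
```

```text
t 4.13 stop xy mm [-97.  -95.5] z 0.19 tool y deg rel -0.0800000000000125 tilt [-0.002  0.    -1.   ] F [-8.   0.5] 6.6 w 0.0508298976231939
brass_bar 0.56 [0.559 0.088 0.005] [-63.64053013 -96.93198984]
```

View pics/s2.png

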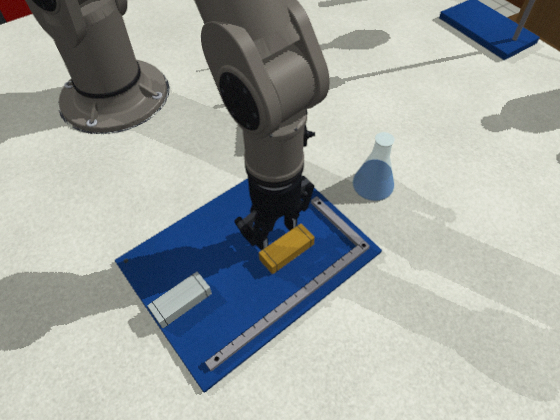

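The bar is now parallel to the stop at (287,249), with both fingers on it. Continuing to the long stop.

Request:
arm_command(
  plan=[
    {"tx":-0.01,"ty":0,"tz":0,"ax":0,"ay":0,"az":0,"claw":0.4},
    {"tx":-0.01,"ty":0,"tz":0,"ax":0,"ay":0,"az":0,"claw":0.4},
    {"tx":-0.01,"ty":0,"tz":0,"ax":0,"ay":0,"az":0,"claw":0.4},
    {"tx":-0.004,"ty":0,"tz":0,"ax":0,"ay":0,"az":0,"claw":0.4},
    {"tx":-0.003,"ty":0,"tz":0,"ax":0,"ay":0,"az":0,"claw":0.4},
    {"tx":-0.002,"ty":0,"tz":0,"ax":0,"ay":0,"az":0,"claw":0.4},
    {"tx":0,"ty":0,"tz":0,"ax":0,"ay":0,"az":0,"claw":0.4},
    {"tx":0,"ty":0,"tz":0,"ax":0,"ay":0,"az":0,"claw":0.4},
    {"tx":0,"ty":0,"tz":0,"ax":0,"ay":0,"az":0,"claw":0.4},
    {"tx":0,"ty":0,"tz":0,"ax":0,"ay":0,"az":0,"claw":0.4},
  ],
)

```text
clock: 5.07
tcp_pos: [0.5631, 0.0902, 0.1896]
orientation: [0.132, -3.137, 0.0]
contact_force: [-6.0, -1.1, 2.8]
grip_width: 0.0511
gripper_force: 3.0
```

```bash
python3 -c "
from h import *
st()"
```

```text
t 5.07 stop xy mm [-59.3 -95.5] z 0.1896 tool y deg rel -0.0800000000000125 tilt [-0.002 -0.    -1.   ] F [-6.1 -0.6] 2.8 w 0.05106643056644541
```

Request:
arm_command(
  plan=[
    {"tx":-0.002,"ty":0,"tz":0,"ax":0,"ay":0,"az":0,"claw":0.4},
    {"tx":-0.002,"ty":0,"tz":0,"ax":0,"ay":0,"az":0,"claw":0.4},
    {"tx":-0.002,"ty":0,"tz":0,"ax":0,"ay":0,"az":0,"claw":0.4},
    {"tx":-0.002,"ty":0,"tz":0,"ax":0,"ay":0,"az":0,"claw":0.4},
    {"tx":-0.002,"ty":0,"tz":0,"ax":0,"ay":0,"az":0,"claw":0.4},
    {"tx":-0.001,"ty":0,"tz":0,"ax":0,"ay":0,"az":0,"claw":0.4},
    {"tx":-0.001,"ty":0,"tz":0,"ax":0,"ay":0,"az":0,"claw":0.4},
    {"tx":0,"ty":0,"tz":0,"ax":0,"ay":0,"az":0,"claw":0.4},
    {"tx":0,"ty":0,"tz":0,"ax":0,"ay":0,"az":0,"claw":0.4},
    {"tx":0,"ty":0,"tz":0,"ax":0,"ay":0,"az":0,"claw":0.4},
  ],
)

```text
clock: 5.9
tcp_pos: [0.5749, 0.0912, 0.1896]
orientation: [0.132, -3.136, 0.0]
contact_force: [-5.6, -0.1, 3.5]
grip_width: 0.0513
gripper_force: 3.3
```

```bash
python3 -c "
from h import *
st()"
```

```text
t 5.9 stop xy mm [-47.5 -95.6] z 0.1896 tool y deg rel -0.0800000000000125 tilt [-0.003 -0.    -1.   ] F [-5.6  0.4] 3.5 w 0.05134859557404374
```

Not clearly in contact yet, so I continue in 1 mm steps.

Request:
arm_command(
  plan=[
    {"tx":-0.001,"ty":0,"tz":0,"ax":0,"ay":0,"az":0,"claw":0.4},
    {"tx":-0.001,"ty":0,"tz":0,"ax":0,"ay":0,"az":0,"claw":0.4},
    {"tx":-0.001,"ty":0,"tz":0,"ax":0,"ay":0,"az":0,"claw":0.4},
    {"tx":0,"ty":0,"tz":0,"ax":0,"ay":0,"az":0,"claw":0.4},
    {"tx":0,"ty":0,"tz":0,"ax":0,"ay":0,"az":0,"claw":0.4},
    {"tx":0,"ty":0,"tz":0,"ax":0,"ay":0,"az":0,"claw":0.4},
    {"tx":0,"ty":0,"tz":0,"ax":0,"ay":0,"az":0,"claw":0.4},
    {"tx":0,"ty":0,"tz":0,"ax":0,"ay":0,"az":0,"claw":0.4},
    {"tx":0,"ty":0,"tz":0,"ax":0,"ay":0,"az":0,"claw":0.4},
    {"tx":0,"ty":0,"tz":0,"ax":0,"ay":0,"az":0,"claw":0.4},
  ],
)

```text
clock: 6.73
tcp_pos: [0.5767, 0.0914, 0.1895]
orientation: [0.132, -3.133, 0.001]
contact_force: [-11.3, -1.5, 7.5]
grip_width: 0.0514
gripper_force: 5.6
```

```bash
python3 -c "
from h import *
st()"
```

```text
t 6.73 stop xy mm [-45.6 -95.6] z 0.1895 tool y deg rel -0.060000000000002274 tilt [-0.006 -0.001 -1.   ] F [-11.4  -0.5] 7.5 w 0.05139624869748339
```

Request:
arm_command(
  plan=[
    {"tx":-0.001,"ty":0,"tz":0,"ax":0,"ay":0,"az":0,"claw":0.4},
    {"tx":-0.001,"ty":0,"tz":0,"ax":0,"ay":0,"az":0,"claw":0.4},
    {"tx":0,"ty":0,"tz":0,"ax":0,"ay":0,"az":0,"claw":0.4},
    {"tx":0,"ty":0,"tz":0,"ax":0,"ay":0,"az":0,"claw":0.4},
    {"tx":0,"ty":0,"tz":0,"ax":0,"ay":0,"az":0,"claw":0.4},
    {"tx":0,"ty":0,"tz":0,"ax":0,"ay":0,"az":0,"claw":0.4},
    {"tx":0,"ty":0,"tz":0,"ax":0,"ay":0,"az":0,"claw":0.4},
    {"tx":0,"ty":0,"tz":0,"ax":0,"ay":0,"az":0,"claw":0.4},
    {"tx":0,"ty":0,"tz":0,"ax":0,"ay":0,"az":0,"claw":0.4},
    {"tx":0,"ty":0,"tz":0,"ax":0,"ay":0,"az":0,"claw":0.4},
  ],
)

```text
clock: 7.57
tcp_pos: [0.5774, 0.0914, 0.1893]
orientation: [0.132, -3.129, 0.001]
contact_force: [-16.2, -0.5, 11.8]
grip_width: 0.0512
gripper_force: 8.1
```

```bash
python3 - <<'E'
from h import *
st();save('s3.png',np.kron(r.grab_frame('scene')[180:320,200:400],np.ones((4,4,1),'uint8')))
E
```

```text
t 7.57 stop xy mm [-44.9 -95.6] z 0.1893 tool y deg rel -0.05000000000001137 tilt [-0.01  -0.001 -1.   ] F [-16.2   0.9] 11.8 w 0.051230534058692614
```

View pics/s3.png

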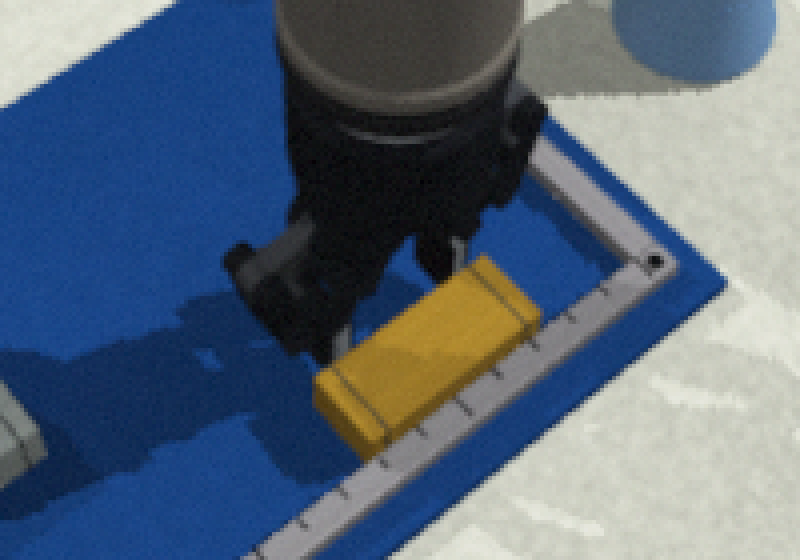

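The bar lies flush on the long stop (crop (430,370) along the strip), and its end is still far from the short stop at (600,190). Step 1 is done. Now I retreat, raise, shut the fingers and move behind the -y end.

Request:
arm_command(
  plan=[
    {"tx":0.01,"ty":0,"tz":0,"ax":0,"ay":0,"az":0,"claw":0.4},
    {"tx":0.02,"ty":0,"tz":0,"ax":0,"ay":0,"az":0,"claw":0.4},
    {"tx":0,"ty":0,"tz":-0.025,"ax":0,"ay":0,"az":0,"claw":1},
    {"tx":0,"ty":0,"tz":-0.025,"ax":0,"ay":0,"az":0,"claw":1},
    {"tx":0,"ty":0,"tz":-0.03,"ax":0,"ay":0,"az":0,"claw":1},
    {"tx":0,"ty":-0.028,"tz":0,"ax":0,"ay":0,"az":0,"claw":1},
    {"tx":0,"ty":-0.028,"tz":0,"ax":0,"ay":0,"az":0,"claw":1},
    {"tx":0,"ty":-0.028,"tz":0,"ax":0,"ay":0,"az":0,"claw":1},
    {"tx":-0.028,"ty":0,"tz":0,"ax":0,"ay":0,"az":0,"claw":1},
    {"tx":-0.028,"ty":0,"tz":0,"ax":0,"ay":0,"az":0,"claw":1},
  ],
)

```text
clock: 8.45
tcp_pos: [0.6144, 0.0072, 0.2707]
orientation: [-0.125, 3.136, -0.002]
contact_force: [2.3, 1.1, 0.6]
grip_width: 0.0
gripper_force: 0.0
```

```bash
python3 - <<'E'
from h import *
st();c=cam('scene');save('s4.png',r.grab_frame('scene'))
for d in r.tip_of('brass_bar','scene')[:2]:
    w=c[1]@np.array(d['location'])+c[2];print(d['confidence'],w.round(3),E@(w[:2]-O)*1000)
E
```

```text
t 8.45 stop xy mm [ -15.2 -182.7] z 0.2707 tool y deg rel -0.3500000000000085 tilt [ 0.003 -0.001 -1.   ] F [2.4 0.9] 0.6 w 4.401521054840429e-05
0.62 [0.607 0.092 0.01 ] [-15.58157525 -97.98468888]
0.45 [ 0.535 -0.098  0.016] [-103.07877952 -280.90461839]
```

View pics/s4.png

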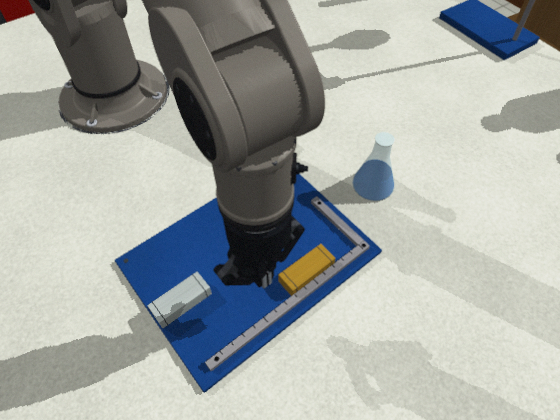

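Bar at (307,269), flush on the stop and stationary; the alu bar at (180,300) is untouched. Lowering behind the end.

Request:
arm_command(
  plan=[
    {"tx":0.002,"ty":0,"tz":0.025,"ax":0,"ay":0,"az":0,"claw":1},
    {"tx":0,"ty":0,"tz":0.025,"ax":0,"ay":0,"az":0,"claw":1},
    {"tx":0,"ty":0,"tz":0.02,"ax":0,"ay":0,"az":0,"claw":1},
    {"tx":0,"ty":0,"tz":0.01,"ax":0,"ay":0,"az":0,"claw":1},
    {"tx":0,"ty":0,"tz":0,"ax":0,"ay":0,"az":0,"claw":1},
    {"tx":0,"ty":0.008,"tz":0,"ax":0,"ay":0,"az":0,"claw":1},
    {"tx":0,"ty":0.005,"tz":0,"ax":0,"ay":0,"az":0,"claw":1},
    {"tx":0,"ty":0.005,"tz":0,"ax":0,"ay":0,"az":0,"claw":1},
    {"tx":0,"ty":0.005,"tz":0,"ax":0,"ay":0,"az":0,"claw":1},
    {"tx":0,"ty":0.005,"tz":0,"ax":0,"ay":0,"az":0,"claw":1},
  ],
)

```text
clock: 9.38
tcp_pos: [0.6102, 0.0374, 0.1909]
orientation: [-0.132, 3.136, -0.003]
contact_force: [0.7, -8.0, 3.4]
grip_width: -0.0002
gripper_force: 3.6
```

```bash
python3 -c "
from h import *
st()"
```

```text
t 9.38 stop xy mm [ -16.9 -152.2] z 0.1909 tool y deg rel -0.10000000000000853 tilt [ 0.003 -0.002 -1.   ] F [-0. -8.] 3.4 w -0.00020170407590539856
```

Request:
arm_command(
  plan=[
    {"tx":0,"ty":0.005,"tz":0,"ax":0,"ay":0,"az":0,"claw":1},
    {"tx":0,"ty":0.005,"tz":0,"ax":0,"ay":0,"az":0,"claw":1},
    {"tx":0,"ty":0.005,"tz":0,"ax":0,"ay":0,"az":0,"claw":1},
    {"tx":0,"ty":0.005,"tz":0,"ax":0,"ay":0,"az":0,"claw":1},
    {"tx":0,"ty":0.005,"tz":0,"ax":0,"ay":0,"az":0,"claw":1},
    {"tx":0,"ty":0.005,"tz":0,"ax":0,"ay":0,"az":0,"claw":1},
    {"tx":0,"ty":0.004,"tz":0,"ax":0,"ay":0,"az":0,"claw":1},
    {"tx":0,"ty":0.002,"tz":0,"ax":0,"ay":0,"az":0,"claw":1},
    {"tx":0,"ty":0,"tz":0,"ax":0,"ay":0,"az":0,"claw":1},
    {"tx":0,"ty":0,"tz":0,"ax":0,"ay":0,"az":0,"claw":1},
  ],
)

```text
clock: 10.22
tcp_pos: [0.6072, 0.0723, 0.1909]
orientation: [-0.13, 3.137, -0.003]
contact_force: [0.3, -6.2, 3.8]
grip_width: 0.0
gripper_force: 2.7
```

```bash
python3 - <<'E'
from h import *
st();c=cam('scene');r.grab_frame('scene')
for t in ['brass_bar','stops']:
  for d in r.tip_of(t,'scene')[:1]:
    w=c[1]@np.array(d['location'])+c[2];print(t,d['confidence'],w.round(3),E@(w[:2]-O)*1000)
E
```

```text
t 10.22 stop xy mm [ -16.9 -117.2] z 0.1909 tool y deg rel -0.1700000000000017 tilt [ 0.002 -0.002 -1.   ] F [-0.3 -6.2] 3.8 w 3.1340796430280166e-05
brass_bar 0.56 [0.605 0.132 0.008] [-14.45395316 -57.45122821]
stops 0.58 [0.611 0.195 0.013] [-2.14874395  4.53941793]
```

About 12 mm remain.

Request:
arm_command(
  plan=[
    {"tx":0,"ty":0.003,"tz":0,"ax":0,"ay":0,"az":0,"claw":1},
    {"tx":0,"ty":0.002,"tz":0,"ax":0,"ay":0,"az":0,"claw":1},
    {"tx":0,"ty":0.002,"tz":0,"ax":0,"ay":0,"az":0,"claw":1},
    {"tx":0,"ty":0.002,"tz":0,"ax":0,"ay":0,"az":0,"claw":1},
    {"tx":0,"ty":0.002,"tz":0,"ax":0,"ay":0,"az":0,"claw":1},
    {"tx":0,"ty":0.001,"tz":0,"ax":0,"ay":0,"az":0,"claw":1},
    {"tx":0,"ty":0,"tz":0,"ax":0,"ay":0,"az":0,"claw":1},
    {"tx":0,"ty":0,"tz":0,"ax":0,"ay":0,"az":0,"claw":1},
    {"tx":0,"ty":0,"tz":0,"ax":0,"ay":0,"az":0,"claw":1},
    {"tx":0,"ty":0,"tz":0,"ax":0,"ay":0,"az":0,"claw":1},
  ],
)

```text
clock: 11.2
tcp_pos: [0.6062, 0.0835, 0.1909]
orientation: [-0.129, 3.137, -0.004]
contact_force: [0.5, -7.7, 4.3]
grip_width: 0.0002
gripper_force: 3.5
```

```bash
python3 -c "
from h import *
st()"
```

```text
t 11.2 stop xy mm [ -16.9 -105.9] z 0.1909 tool y deg rel -0.21000000000000796 tilt [ 0.002 -0.003 -1.   ] F [-0.1 -7.7] 4.3 w 0.00019476411181903542
```

Request:
arm_command(
  plan=[
    {"tx":0,"ty":0.001,"tz":0,"ax":0,"ay":0,"az":0,"claw":1},
    {"tx":0,"ty":0.001,"tz":0,"ax":0,"ay":0,"az":0,"claw":1},
    {"tx":0,"ty":0.001,"tz":0,"ax":0,"ay":0,"az":0,"claw":1},
    {"tx":0,"ty":0.001,"tz":0,"ax":0,"ay":0,"az":0,"claw":1},
    {"tx":0,"ty":0,"tz":0,"ax":0,"ay":0,"az":0,"claw":1},
    {"tx":0,"ty":0,"tz":0,"ax":0,"ay":0,"az":0,"claw":1},
    {"tx":0,"ty":0,"tz":0,"ax":0,"ay":0,"az":0,"claw":1},
    {"tx":0,"ty":0,"tz":0,"ax":0,"ay":0,"az":0,"claw":1},
    {"tx":0,"ty":0,"tz":0,"ax":0,"ay":0,"az":0,"claw":1},
    {"tx":0,"ty":0,"tz":0,"ax":0,"ay":0,"az":0,"claw":1},
  ],
)

```text
clock: 12.03
tcp_pos: [0.6059, 0.0873, 0.1909]
orientation: [-0.128, 3.137, -0.005]
contact_force: [0.7, -6.6, 5.0]
grip_width: 0.0001
gripper_force: 3.7
```

```bash
python3 -c "
from h import *
st();save('s5.png',np.kron(r.grab_frame('scene')[180:320,200:400],np.ones((4,4,1),'uint8')))"
```

```text
t 12.03 stop xy mm [ -16.9 -102.1] z 0.1909 tool y deg rel -0.21000000000000796 tilt [ 0.002 -0.003 -1.   ] F [ 0.2 -6.7] 5.0 w 6.567045253858474e-05
```

View pics/s5.png

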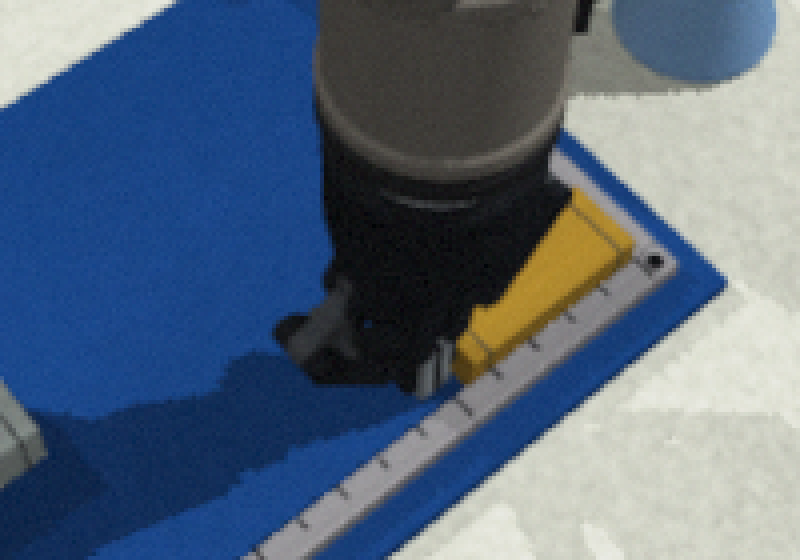

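The bar is flush on the long stop and its end, at crop (630,245), is a few mm short of the short stop. I continue gently.

Request:
arm_command(
  plan=[
    {"tx":0,"ty":0.001,"tz":0,"ax":0,"ay":0,"az":0,"claw":1},
    {"tx":0,"ty":0.001,"tz":0,"ax":0,"ay":0,"az":0,"claw":1},
    {"tx":0,"ty":0.001,"tz":0,"ax":0,"ay":0,"az":0,"claw":1},
    {"tx":0,"ty":0.001,"tz":0,"ax":0,"ay":0,"az":0,"claw":1},
    {"tx":0,"ty":0,"tz":0,"ax":0,"ay":0,"az":0,"claw":1},
    {"tx":0,"ty":0,"tz":0,"ax":0,"ay":0,"az":0,"claw":1},
    {"tx":0,"ty":0,"tz":0,"ax":0,"ay":0,"az":0,"claw":1},
    {"tx":0,"ty":0,"tz":0,"ax":0,"ay":0,"az":0,"claw":1},
    {"tx":0,"ty":0,"tz":0,"ax":0,"ay":0,"az":0,"claw":1},
    {"tx":0,"ty":0,"tz":0,"ax":0,"ay":0,"az":0,"claw":1},
  ],
)

```text
clock: 12.92
tcp_pos: [0.6058, 0.0885, 0.191]
orientation: [-0.125, 3.137, -0.01]
contact_force: [1.7, -13.2, 6.0]
grip_width: -0.0004
gripper_force: 6.9
```

```bash
python3 -c "
from h import *
st()"
```

```text
t 12.92 stop xy mm [ -16.9 -100.9] z 0.191 tool y deg rel -0.3500000000000085 tilt [ 0.002 -0.006 -1.   ] F [  0.5 -13.3] 6.0 w -0.0003767575230153086
```

The force doubled and the tool stopped moving, so the end is on the short stop. Backing off and rising.

Request:
arm_command(
  plan=[
    {"tx":0,"ty":0,"tz":0,"ax":0,"ay":0,"az":0,"claw":1},
    {"tx":0,"ty":-0.005,"tz":0,"ax":0,"ay":0,"az":0,"claw":1},
    {"tx":0,"ty":-0.015,"tz":0,"ax":0,"ay":0,"az":0,"claw":1},
    {"tx":0,"ty":-0.02,"tz":0,"ax":0,"ay":0,"az":0,"claw":1},
    {"tx":0,"ty":0,"tz":-0.03,"ax":0,"ay":0,"az":0,"claw":1},
    {"tx":0,"ty":0,"tz":-0.04,"ax":0,"ay":0,"az":0,"claw":1},
    {"tx":0,"ty":0,"tz":-0.04,"ax":0,"ay":0,"az":0,"claw":1},
    {"tx":0,"ty":-0.04,"tz":-0.02,"ax":0,"ay":0,"az":0,"claw":1},
    {"tx":0,"ty":-0.04,"tz":0,"ax":0,"ay":0,"az":0,"claw":1},
    {"tx":0,"ty":0,"tz":0,"ax":0,"ay":0,"az":0,"claw":1},
  ],
)

```text
clock: 13.75
tcp_pos: [0.6151, -0.0318, 0.3214]
orientation: [-0.117, 3.134, -0.008]
contact_force: [-1.0, -1.6, -0.9]
grip_width: -0.0001
gripper_force: 0.0
```

```bash
python3 - <<'E'
from h import *
st();a=r.grab_frame('top');b=r.grab_frame('scene')
k=lambda i:cv2.resize(i,(400,400),interpolation=cv2.INTER_CUBIC)
save('s6.png',np.hstack([k(a[100:220,230:350]),k(b[160:300,260:400])]))
E
```

```text
t 13.75 stop xy mm [ -17.9 -221.6] z 0.3214 tool y deg rel -0.6300000000000097 tilt [ 0.005 -0.005 -1.   ] F [-1.1 -1.5] -0.9 w -0.0001455804293141982
```

View pics/s6.png

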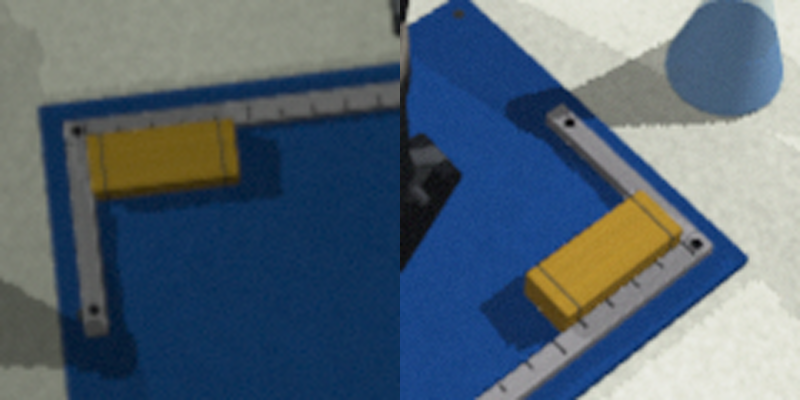

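Both views show the bar flat in the corner against both stops (left (160,155), right (605,260)), the flask in place and the gripper clear.

```bash
python3 -c "
from bench import r
print(r.hand_in())"
```

```text
the job is handed in; nothing more can be done
None
```

I pushed the brass bar flush against the long stop, slid it along to the short stop, let go, and handed the job in at about 14 s; the last pictures show it flat in the corner, with the flask in place there and no sign that the aluminium bar moved, but no verdict came back.

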